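Find the true row of a microscope stage plate by rocking a straightedge

ROBOT

A 6-joint arm with a two-finger parallel gripper is mounted at the origin on the work surface. World frame = base frame: x ahead of the robot, y to its left, z up, the work surface at z = 0. Lengths are in m, angles in rad, forces in N, time in s.
With the tool pointing down it reaches from about 0.375 to 0.9 m from the base axis. Payload 3.1 kg.
Tool frame: the origin (TCP) lies midway between the tips of the shut fingers; the grasp point (between the pads) lies 19 mm behind it (manip.grasp_offset is the distance from the TCP to the grasp point, in m); z points along the fingers, y is the line along which they close (so a half turn about z gives the same grasp; the last joint's range is limited). The gripper opens to 85 mm and grips with 20 to 120 N. Pads are 22 mm wide; open, the fingers measure 114 mm over their backs; the gripper's body (76 mm by 85 mm) begins 54 mm behind the grasp point. The pads swing forward as they close: fully open they stand 13 mm farther back than shut.
Start: joints at [0.934, 0.527, 1.433, -0, 1.181, -0.178], TCP at [0.276, 0.561, 0.231] pointing down, gripper open.
Joint ranges: [-3.08, 3.08], [-0.75, 2.2], [0.22, 2.44], [-1.43, 4.57], [0, 2.65], [-2.85, 2.85]. Speed limits (rad/s): [2.79, 2.79, 3.14, 3.14, 3.14, 3.14].

INTERFACE

Orientations are given as a unit quaternion [x, y, z, w].
In Python, from station import sensors, cams, order, manip gives the robot as it stands.
- The arm moves only by the tool move_arm, never from a script. Its argument "targets" is a list of rows, each an object of numbers: "dx", "dy", "dz": the shift along the world's x, y, z normalised to -1 to 1, where 1 is 25 mm; "rx", "ry", "rz": the turn, a rotation vector about the world's x, y, z normalised to -1 to 1, where 1 is 30 degrees. A call has exactly 10 rows; each row shifts and turns the commanded pose from where the row before left it; what a row does not reach is not made up. A row lasts 1/8 s, in which the tool goes at most 62.5 mm and 10.7 degrees, less where a joint would pass 70% of its speed; a pose out of reach is approached as far as the arm can. A call with a number of a shift or a turn outside -1 to 1 is refused whole. A call with a gripper value outside its range is refused whole. "claw" is the opening in per cent of the stroke, from 0 (shut) to 100 (fully open), set as the call begins (left out, the last holds). The fingers move at their own pace and stop on an object; "newtons" is the grip in N (left out, the last holds). Time passes only in rows, so rows that do not move let the fingers close, or fill a call up. It gives the time, the measured TCP pose, the force, the opening and the grip force at its end, in the units of the state.
- sensors.sense(): the state, without advancing time (a new reading comes with each control period).
- cams.snapshot(name): name is "scene" or "top" or "wrist"; returns the picture (400x640x3 uint8, red, green, blue); there is no depth.
- cams.camera_model(name): a dict with "fx", "fy", "cx", "cy" (pixels), "extrinsics" (4x4, takes a point from world to camera coordinates). Camera axes: x right, y down, z forward; pixel columns grow to the right and rows downward; lengths in m; the calibration is good to about 2 mm. A picture is of the moment at which its call begins: read the wrist's pose just before it. camera_model takes no time and is no camera call; for the wrist camera it gives the pose at the moment of the call.
- order.sign_off(): hands the job in; it is judged then, once.
The state is a dict: "t": time; "q": joint angles; "qd": joint speeds; "tau": joint torques, N m; "tcp_pos": TCP position; "tool_rot": TCP orientation; "force": force on the tool from outside, world axes, zero at the start; "ft_torque": the same for the moment, N m; "finger_gap": opening from 0.0 (shut) to 1.0 (fully open); "gripper_force": force on a finger pad.
Only numpy, scipy, OpenCV 4.12 (cv2) and the standard library are available. Lean on these libraries where they do the work, as an engineer would, in place of code of your own. Each camera call takes 0.05 s, during which the arm holds its last target. There are 200 camera calls.

TASK

Draw the straightedge out of its garage by the end that sticks out, stand it down and let go, then take it again by its middle, lay it centred along a row of the stage plate and let go. Press its round-footed end firmly down, then its square end, to feel whether it rocks on a carrier standing proud; just one of the three rows is true, so try others as needed. Leave the straightedge lying along the row where it does not rock, without tipping it over or disturbing the cup, card tray or objective.

Things in the scene. Friction and masses are not known exactly. Their poses are not given: they have to be found in the camera images.
- edge: Steel straightedge, an inverted T, 160 mm long, 0.24-0.36 kg. Foot 24 mm wide, 5 mm thick; above it an upright web 10 mm thick, as long as the bar, its top 34 mm over the underside: grip the web. At the -x end the foot is a round disc 32 mm across; the +x end is square. Origin: centre of the underside; x along it, z up. It starts in the garage, round end sticking out 55 mm.
- round_end (a point): On the straightedge: top of the web 66 mm from the middle at the round-footed end (14 mm in from the end), the place to press; it is over a land when the straightedge is centred on a row.
- square_end (a point): The same at the square end.
- garage: Fixed garage: rubber sheet 4 mm thick, x -175 to 140 mm, 90 mm wide, with a roofed aluminium tunnel at x 25 to 140 mm (42 mm wide, 34 inside, 51 mm high, closed at +x, mouth facing -x). Origin on the bench, x along the tunnel. The straightedge starts with its middle at x = 50 mm, x axes parallel; drawn 110 to 130 mm to -x it is clear of the mouth and still on the sheet.
- plate: Fixed black steel stage plate, 164 x 156 mm. Origin on the bench under its middle, z up. Two raised lands 20 mm wide run along y at x = -68 and 68 mm, bright tops 20 mm over the bench; floor between them 17 mm. Three rows run along x at y = -46, 0 and 46 mm, each with a round aluminium carrier 28 mm across in its middle. The rows look alike; which one is true changes.
- row_a (a point): Middle of the row at y = -46 mm of the plate, at the height of the lands' tops. On the true row the carrier lies 1.5 mm below the lands, and the straightedge bears on both lands.
- row_b (a point): Middle of the row at y = 0, same height. On a row that is not true the carrier stands 2.5 mm above the lands: the straightedge, let go, balances level on it; pressing an end takes that end down onto its land and lifts the far end 5 to 6 mm.
- row_c (a point): Middle of the row at y = 46 mm, same height.
- cup: Bystander: white plastic cup, 70 mm across, 60 mm high. Origin: centre of its underside.
- card_tray: Bystander: open black plastic tray, 130 x 80 x 45 mm. Origin: centre of its underside.
- objective: Bystander: black microscope objective standing upright, 48 mm across, 55 mm high. Origin: centre of its underside.

How it is judged:
On the way, in this order (a step that is already met when the one before it is completed fails the run):
1. The straightedge has been drawn wholly out of the garage's tunnel and stands upright on the garage's sheet or the bench, let go ((x of edge in the frame of garage below -0.053 m or horizontal distance between edge and garage above 0.12 m) and height (world z) of edge below 0.008 m and angle between edge's own z axis and vertical below 0.1 rad and contact force between the fingers and edge below 0.05 N and linear speed of edge below 0.01 m/s), for 0.1 s.
2. The straightedge is held up off the bench by its middle (grasp point within 40 mm of its middle) (height (world z) of edge above 0.015 m and contact force between the fingers and edge above 2 N and horizontal distance between the grasp point and edge below 0.04 m), for 0.1 s.
3. The straightedge lies along one of the rows, its middle within 15 mm of the row's and its length within 0.1 rad, let go ((horizontal distance between edge and row_a below 0.015 m or horizontal distance between edge and row_b below 0.015 m or horizontal distance between edge and row_c below 0.015 m) and angle between the x axis of edge and the x axis of plate, either way round below 0.1 rad and z of edge in the frame of plate between 0.017 and 0.028 m and angle between edge's own z axis and vertical below 0.12 rad and contact force between the fingers and edge below 0.05 N and linear speed of edge below 0.01 m/s), for 0.15 s.
4. Lying along a row, its round-footed end is pressed down onto the land with at least 2.5 N by the fingers ((horizontal distance between edge and row_a below 0.015 m or horizontal distance between edge and row_b below 0.015 m or horizontal distance between edge and row_c below 0.015 m) and angle between the x axis of edge and the x axis of plate, either way round below 0.1 rad and z of edge in the frame of plate between 0.017 and 0.028 m and angle between edge's own z axis and vertical below 0.12 rad and horizontal distance between the grasp point and round_end below 0.045 m and contact force between the fingers and edge above 2.5 N and contact force between edge and plate above 2 N), for 0.15 s.
5. Lying along a row, its square end is pressed down onto the land with at least 2.5 N by the fingers ((horizontal distance between edge and row_a below 0.015 m or horizontal distance between edge and row_b below 0.015 m or horizontal distance between edge and row_c below 0.015 m) and angle between the x axis of edge and the x axis of plate, either way round below 0.1 rad and z of edge in the frame of plate between 0.017 and 0.028 m and angle between edge's own z axis and vertical below 0.12 rad and horizontal distance between the grasp point and square_end below 0.045 m and contact force between the fingers and edge above 2.5 N and contact force between edge and plate above 2 N), for 0.15 s.
At the end, for the whole second after the job is handed in: The straightedge rests on the stage plate's lands along the true row (where it does not rock): its middle within 15 mm of the row's, its length within 0.1 rad of it, level within 0.02 rad, bearing on the lands with its weight, still ((horizontal distance between edge and row_a below 0.015 m or horizontal distance between edge and row_b below 0.015 m or horizontal distance between edge and row_c below 0.015 m) and angle between the x axis of edge and the x axis of plate, either way round below 0.1 rad and z of edge in the frame of plate between 0.017 and 0.028 m and angle between edge's own z axis and vertical below 0.12 rad and linear speed of edge below 0.01 m/s and angle between edge's own x axis and vertical between 1.55 and 1.59 rad and contact force between edge and plate above 1.2 N); the robot touches nothing.
It fails at once if the cup is moved by more than 25 mm (distance of cup from where it was at the start of the episode above 0.025 m).
It fails at once if the card tray is moved by more than 25 mm (distance of card_tray from where it was at the start of the episode above 0.025 m).
It fails at once if the objective is moved by more than 25 mm (distance of objective from where it was at the start of the episode above 0.025 m).
It fails at once if the straightedge is tipped over (angle between edge's own z axis and vertical above 0.7 rad).
It also fails if it takes over 72 s, if anything falls off the work surface, if the arm or the gripper's body presses on something with over 40 N, if the wrist force passes 120 N, or if a joint passes its speed limit or range.

## Working session

There is one attempt and no reset: what is moved stays moved. The work goes in short steps, Python scripts to look and compute and a tool call to move; the robot and the scene stay as the last step left them, time stands still between calls to the robot, and variables do not carry over. Pictures are saved under pics/ and viewed, at most 10 in all, crops included, and the job is handed in when it is done.

Besides the shell and the picture viewer there is one more tool, called after "Call:" in YAML: its name, and indented under it one key for each argument. move_arm: Moves the arm, as the interface text tells. Scaled input: -1 to 1 covers 25 mm each way for a shift and 30 degrees each way for a turn. Its arguments: {"type":"object","properties":{"targets":{"type":"array"},"claw":{"type":"number"},"newtons":{"type":"number"}},"required":["targets"]}

```bash
mkdir -p pics && python3 - <<'E'
from station import sensors, cams, order, manip
import cv2,numpy as np
print(sensors.sense(), manip.grasp_offset)
for n in("top","scene"):
    im=cams.snapshot(n); cv2.imwrite(f"pics/{n}0.png",im[:,:,::-1])
    m=cams.camera_model(n); print(n,m)
E
```

```text
{'t': 0.0, 'q': array([ 9.34513246e-01,  5.28451232e-01,  1.43391098e+00,  1.96301043e-05,
        1.18137531e+00, -1.78505935e-01]), 'qd': array([-0.00041583,  0.0020484 , -0.00101591,  0.00073349, -0.00344369,
        0.00112737]), 'tau': array([ 7.62738127e-04, -4.42346478e+01, -1.78024650e+01, -2.78950283e-04,
        8.40546418e-03, -2.67237240e-06]), 'tcp_pos': array([0.27576404, 0.56008002, 0.23034002]), 'tool_rot': array([ 2.26898732e-01,  9.73917766e-01, -9.81065526e-04, -4.33251327e-04]), 'force': array([ 0.52918971, -0.39558288,  0.15807758]), 'ft_torque': array([ 0.02191893,  0.00250686, -0.0411145 ]), 'gripper_force': 0.0, 'finger_gap': 0.9990536148627788} 0.0187
top {'fx': 372.8326536033862, 'fy': 372.8326536033862, 'cx': 316.83259130124804, 'cy': 205.98465286859533, 'extrinsics': array([[-0.0271705 , -0.99958097,  0.00998203,  0.01153608],
       [-0.98119775,  0.02475935, -0.19141042,  0.64939826],
       [ 0.19108307, -0.01499506, -0.98145933,  0.95840632],
       [ 0.        ,  0.        ,  0.        ,  1.        ]])}
scene {'fx': 464.5441511626605, 'fy': 464.5441511626605, 'cx': 323.4709035232143, 'cy': 197.45322955357616, 'extrinsics': array([[-0.88555262,  0.46450886, -0.00529896,  0.59891028],
       [ 0.38911213,  0.73548678, -0.55466292, -0.22797892],
       [-0.25374852, -0.49324509, -0.83205827,  1.62753816],
       [ 0.        ,  0.        ,  0.        ,  1.        ]])}
```

View pics/top0.png

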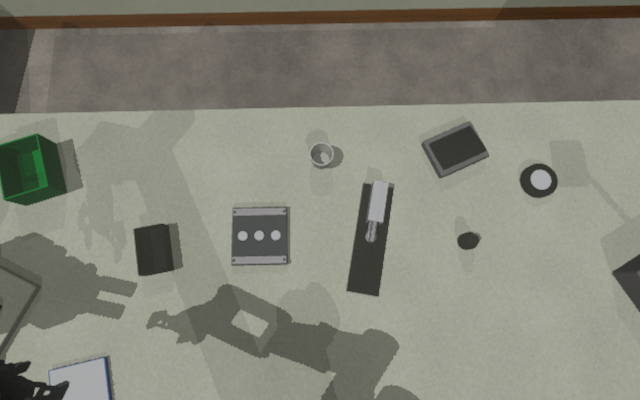

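The plate is near (260,236) with its carriers in a row. The garage is near (370,238), mouth towards the robot, and the card tray, cup and objective are all around it. I'll zoom in.

```bash
cat > h.py <<'E'
from station import sensors, cams
import numpy as np
def ray(m,uv,z):
    E=m["extrinsics"];R=E[:3,:3];c=-R.T@E[:3,3]
    d=R.T@np.array([(uv[0]-m["cx"])/m["fx"],(uv[1]-m["cy"])/m["fy"],1])
    return c+d*(z-c[2])/d[2]
def px(m,p):
    E=m["extrinsics"];q=E[:3,:3]@p+E[:3,3]
    return m["fx"]*q[0]/q[2]+m["cx"],m["fy"]*q[1]/q[2]+m["cy"]
E
python3 - <<'E'
import cv2
im=cv2.imread("pics/top0.png")[135:310,220:420]
cv2.imwrite("pics/c0.png",cv2.resize(im,None,fx=3.4,fy=3.4,interpolation=cv2.INTER_CUBIC))
E
```

```text
(no output)
```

View pics/c0.png

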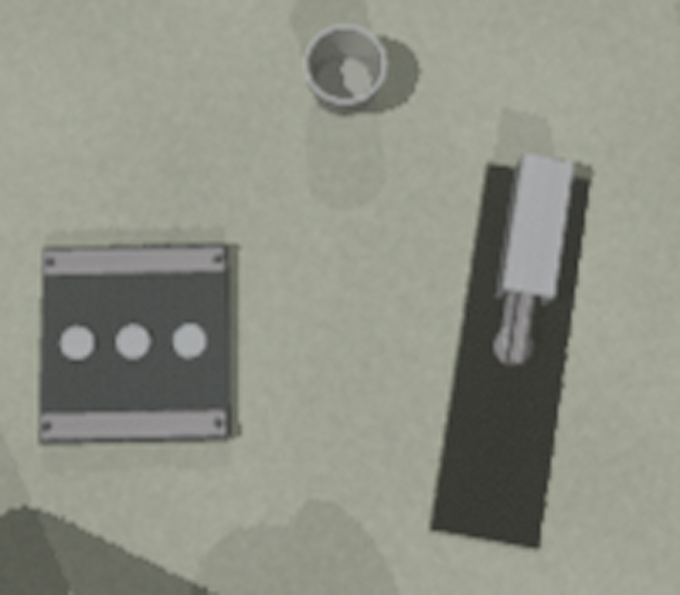

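The crop shows the sheet corners at (487,164), (591,177), (431,530) and (540,548). The disc is at (513,345) and the carriers are at (77,342), (133,341) and (190,341). The tunnel roof front corners are at (500,293) and (553,298).

```bash
python3 - <<'E'
from h import *
m=cams.camera_model("top")
f=lambda u,v,z:ray(m,(u/3.4+220,v/3.4+135),z)
s=[f(*p,.004) for p in((487,164),(591,177),(431,530),(540,548))]
for a in s:print("sheet",a.round(4))
d=(s[0]-s[2]+s[1]-s[3]);yaw=np.arctan2(d[1],d[0]);print("len",np.linalg.norm(d)/2,"yaw",yaw)
c=sum(s)/4; ex=np.array([np.cos(yaw),np.sin(yaw),0]); print("garage o",(c+ex*.0175).round(4), "edge mid",(c+ex*.0675).round(4),"round tip",(c-ex*.0125).round(4))
print("disc",f(513,345,.009)[:2])
for p in((77,342),(133,341),(190,341)):print("carrier",f(*p,.021)[:2].round(4))
q=[f(*p,.02) for p in((42,247),(228,245),(40,441),(227,437))]
for a in q:print("plate",a.round(4))
d=(q[0]-q[2]+q[1]-q[3]);print("plate yaw x",np.arctan2(d[1],d[0]),sum(q)/4)
d=(q[0]-q[1]+q[2]-q[3]);print("plate yaw y",np.arctan2(-d[0],d[1]))
R=cams.camera_model("wrist");print(R["extrinsics"])
print("cup",f(345,65,.06)[:2])
from scipy.spatial.transform import Rotation as Ro
print(Ro.from_quat(sensors.sense()["tool_rot"]).as_matrix().round(3))
E
```

```text
sheet [ 0.7255 -0.1445  0.004 ]
sheet [ 0.7118 -0.2338  0.004 ]
sheet [ 0.4186 -0.083   0.004 ]
sheet [ 0.4019 -0.1713  0.004 ]
len 0.3145847873264874 yaw -0.1983778084626594
garage o [ 0.5816 -0.1616  0.004 ] edge mid [ 0.6306 -0.1714  0.004 ] round tip [ 0.5522 -0.1557  0.004 ]
disc [ 0.56773937 -0.15759582]
carrier [0.5783 0.2041]
carrier [0.5779 0.158 ]
carrier [0.5767 0.111 ]
plate [0.659  0.2344 0.02  ]
plate [0.6568 0.0788 0.02  ]
plate [0.4984 0.2334 0.02  ]
plate [0.4976 0.0815 0.02  ]
plate yaw x -0.005464044134917462 [0.57795452 0.15703802 0.02      ]
plate yaw y -0.010004484308302244
[[ 0.44203424  0.89699457 -0.00254275 -0.62400786]
 [ 0.86175587 -0.42387859  0.27875395 -0.03669688]
 [ 0.24896296 -0.12541002 -0.96035919  0.3791566 ]
 [ 0.          0.          0.          1.        ]]
cup [ 0.79879017 -0.02267094]
[[-0.897  0.442 -0.001]
 [ 0.442  0.897 -0.002]
 [ 0.    -0.002 -1.   ]]
```

Call:
move_arm:
  targets:
    - {"dx": 0.4,"dy": -1,"rz": 0.05}
    - {"dx": 0.4,"dy": -1,"rz": 0.05}
    - {"dx": 0.4,"dy": -1,"rz": 0.05}
    - {"dx": 0.4,"dy": -1,"rz": 0.05}
    - {"dx": 0.4,"dy": -1,"rz": 0.05}
    - {"dx": 0.4,"dy": -1,"rz": 0.05}
    - {"dx": 0.4,"dy": -1,"rz": 0.05}
    - {"dx": 0.4,"dy": -1,"rz": 0.05}
    - {"dx": 0.4,"dy": -1,"rz": 0.05}
    - {"dx": 0.4,"dy": -1,"rz": 0.05}
  claw: 100

```text
schema error: expected keys dx, dy, dz, rx, ry, rz
```

Call:
move_arm:
  targets:
    - {"dx": 0.4,"dy": -1}
    - {"dx": 0.4,"dy": -1}
    - {"dx": 0.4,"dy": -1}
    - {"dx": 0.4,"dy": -1}
    - {"dx": 0.4,"dy": -1}
    - {"dx": 0.4,"dy": -1}
    - {"dx": 0.4,"dy": -1}
    - {"dx": 0.4,"dy": -1}
    - {"dx": 0.4,"dy": -1}
    - {"dx": 0.4,"dy": -1}

```text
schema error: expected keys dx, dy, dz, rx, ry, rz
```

Call:
move_arm:
  targets:
    - {"dx": 0.4,"dy": -1,"dz": -0.4}
    - {"dx": 0.4,"dy": -1,"dz": -0.4}
    - {"dx": 0.4,"dy": -1,"dz": -0.4}
    - {"dx": 0.4,"dy": -1,"dz": -0.4}
    - {"dx": 0.4,"dy": -1,"dz": -0.4}
    - {"dx": 0.4,"dy": -1,"dz": -0.4}
    - {"dx": 0.4,"dy": -1,"dz": -0.4}
    - {"dx": 0.4,"dy": -1,"dz": -0.4}
    - {"dx": 0.4,"dy": -0.8,"dz": -0.4}
    - {"dx": 0.2,"dy": 0,"dz": -0.4}

```text
schema error: expected keys dx, dy, dz, rx, ry, rz
```

```bash
python3 - <<'E'
from h import *
import cv2
from scipy.spatial.transform import Rotation as Ro
s=sensors.sense();m=cams.camera_model("wrist");im=cams.snapshot("wrist")
np.save("m1.npy",m,allow_pickle=True)
print(s["t"],s["tcp_pos"],Ro.from_quat(s["tool_rot"]).as_matrix().round(3)[:,1],m["extrinsics"].round(3).tolist())
cv2.imwrite("pics/w1.png",im[:,:,::-1])
E
```

```text
0.1 [0.27583111 0.56013625 0.23042713] [ 0.442  0.897 -0.002] [[0.442, 0.897, -0.003, -0.624], [0.862, -0.424, 0.279, -0.037], [0.249, -0.125, -0.96, 0.379], [0.0, 0.0, 0.0, 1.0]]
```

View pics/w1.png

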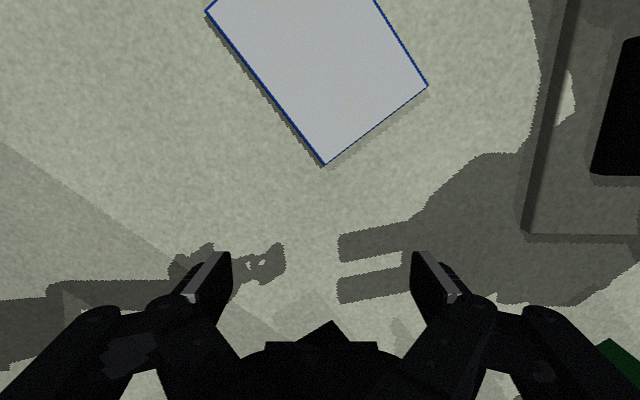

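All six keys are required. The arm hasn't moved, so that wrist picture only shows the starting view.

Call:
move_arm:
  targets:
    - {"dx": 0.4,"dy": -1,"dz": 0,"rx": 0,"ry": 0,"rz": 0.05}
    - {"dx": 0.4,"dy": -1,"dz": 0,"rx": 0,"ry": 0,"rz": 0.05}
    - {"dx": 0.4,"dy": -1,"dz": 0,"rx": 0,"ry": 0,"rz": 0.05}
    - {"dx": 0.4,"dy": -1,"dz": 0,"rx": 0,"ry": 0,"rz": 0.05}
    - {"dx": 0.4,"dy": -1,"dz": 0,"rx": 0,"ry": 0,"rz": 0.05}
    - {"dx": 0.4,"dy": -1,"dz": 0,"rx": 0,"ry": 0,"rz": 0.05}
    - {"dx": 0.4,"dy": -1,"dz": 0,"rx": 0,"ry": 0,"rz": 0.05}
    - {"dx": 0.4,"dy": -1,"dz": 0,"rx": 0,"ry": 0,"rz": 0.05}
    - {"dx": 0.4,"dy": -1,"dz": 0,"rx": 0,"ry": 0,"rz": 0.05}
    - {"dx": 0.4,"dy": -1,"dz": 0,"rx": 0,"ry": 0,"rz": 0.05}
  claw: 100

```text
t: 1.4
tcp_pos: [0.3763, 0.3097, 0.2312]
tool_rot: [0.097, 0.995, -0.0, -0.0]
force: [0.5, 0.0, 0.4]
finger_gap: 0.999
gripper_force: 0.0
```

Call:
move_arm:
  targets:
    - {"dx": 0.4,"dy": -1,"dz": 0,"rx": 0,"ry": 0,"rz": 0}
    - {"dx": 0.4,"dy": -1,"dz": 0,"rx": 0,"ry": 0,"rz": 0}
    - {"dx": 0.4,"dy": -1,"dz": 0,"rx": 0,"ry": 0,"rz": 0}
    - {"dx": 0.4,"dy": -1,"dz": 0,"rx": 0,"ry": 0,"rz": 0}
    - {"dx": 0.4,"dy": -1,"dz": 0,"rx": 0,"ry": 0,"rz": 0}
    - {"dx": 0.4,"dy": -1,"dz": 0,"rx": 0,"ry": 0,"rz": 0}
    - {"dx": 0.4,"dy": -1,"dz": 0,"rx": 0,"ry": 0,"rz": 0}
    - {"dx": 0.4,"dy": -1,"dz": 0,"rx": 0,"ry": 0,"rz": 0}
    - {"dx": 0.4,"dy": -1,"dz": 0,"rx": 0,"ry": 0,"rz": 0}
    - {"dx": 0.4,"dy": -1,"dz": 0,"rx": 0,"ry": 0,"rz": 0}

```text
t: 2.65
tcp_pos: [0.4763, 0.0598, 0.2312]
tool_rot: [0.098, 0.995, 0.0, -0.0]
force: [0.5, 0.7, 0.4]
finger_gap: 1.001
gripper_force: 0.0
```

Call:
move_arm:
  targets:
    - {"dx": 0.4,"dy": -1,"dz": -0.4,"rx": 0,"ry": 0,"rz": 0}
    - {"dx": 0.4,"dy": -1,"dz": -0.4,"rx": 0,"ry": 0,"rz": 0}
    - {"dx": 0.4,"dy": -1,"dz": -0.4,"rx": 0,"ry": 0,"rz": 0}
    - {"dx": 0.4,"dy": -1,"dz": -0.4,"rx": 0,"ry": 0,"rz": 0}
    - {"dx": 0.4,"dy": -1,"dz": -0.4,"rx": 0,"ry": 0,"rz": 0}
    - {"dx": 0.4,"dy": -1,"dz": -0.4,"rx": 0,"ry": 0,"rz": 0}
    - {"dx": 0.4,"dy": -1,"dz": -0.4,"rx": 0,"ry": 0,"rz": 0}
    - {"dx": 0.4,"dy": -1,"dz": -0.4,"rx": 0,"ry": 0,"rz": 0}
    - {"dx": 0.4,"dy": -0.8,"dz": -0.4,"rx": 0,"ry": 0,"rz": 0}
    - {"dx": 0.2,"dy": 0,"dz": -0.4,"rx": 0,"ry": 0,"rz": 0}

```text
t: 3.9
tcp_pos: [0.5722, -0.1612, 0.1306]
tool_rot: [0.099, 0.995, -0.0, 0.0]
force: [-0.1, 0.2, 0.8]
finger_gap: 0.999
gripper_force: 0.0
```

```bash
cat >> h.py <<'E'
import cv2
from scipy.spatial.transform import Rotation as Ro
def look(name,cam="wrist"):
    s=sensors.sense();m=cams.camera_model(cam);im=cams.snapshot(cam)
    np.save(name+".npy",m,allow_pickle=True)
    y=Ro.from_quat(s["tool_rot"]).as_matrix()
    print(s["t"].__round__(2),s["tcp_pos"].round(4),"yang",np.degrees(np.arctan2(y[1,1],y[0,1])).round(2),"z",y[:,2].round(3),"F",s["force"].round(2),"gap",round(s["finger_gap"],3))
    cv2.imwrite(f"pics/{name}.png",im[:,:,::-1]);return m,im
def load(name): return np.load(name+".npy",allow_pickle=True).item()
E
python3 -c "
from h import *
look('w2')"
```

```text
3.9 [ 0.5722 -0.1612  0.1306] yang 78.64 z [ 0.001 -0.    -1.   ] F [-0.08  0.23  0.79] gap 0.999
```

View pics/w2.png

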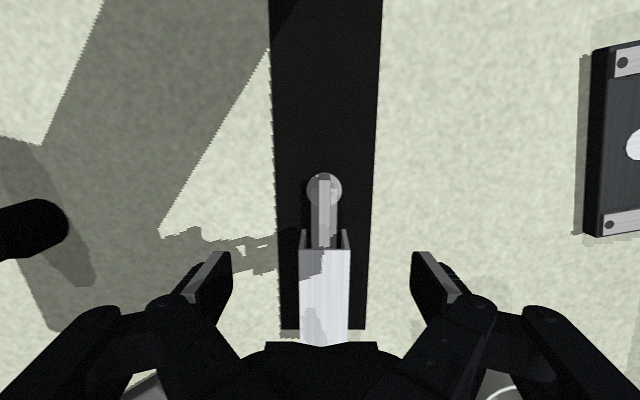

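The wrist view shows the disc at (324,189), the web running from (325,178) to (325,246), the tunnel's front roof edge at v≈250 from u=299 to 350, and the sheet edges. Fingers are roughly symmetric.

```bash
python3 - <<'E'
from h import *
m=load('w2')
for n,u,v,z in(("webend",325,179,.038),("webmouth",325,245,.038),("disc",324,189,.009),("roofL",300,250,.051),("roofR",350,250,.051)):print(n,ray(m,(u,v),z).round(4))
for x in (-.02,0):
  print("tcp px",px(m,np.array([.5722,-.1612,.0306])))
E
```

```text
webend [ 0.5527 -0.1538  0.038 ]
webmouth [ 0.6087 -0.1649  0.038 ]
disc [ 0.5677 -0.1573  0.009 ]
roofL [ 0.6032 -0.1845  0.051 ]
roofR [ 0.6111 -0.145   0.051 ]
tcp px (np.float64(320.7544017276435), np.float64(201.2379274991067))
tcp px (np.float64(320.7544017276435), np.float64(201.2379274991067))
```

Call:
move_arm:
  targets:
    - {"dx": 0,"dy": 0.14,"dz": -0.6,"rx": 0,"ry": 0,"rz": 0}
    - {"dx": 0,"dy": 0,"dz": -0.7,"rx": 0,"ry": 0,"rz": 0}
    - {"dx": 0,"dy": 0,"dz": -0.7,"rx": 0,"ry": 0,"rz": 0}
    - {"dx": 0,"dy": 0,"dz": -0.7,"rx": 0,"ry": 0,"rz": 0}
    - {"dx": 0,"dy": 0,"dz": -0.6,"rx": 0,"ry": 0,"rz": 0}
    - {"dx": 0,"dy": 0,"dz": -0.5,"rx": 0,"ry": 0,"rz": 0}
    - {"dx": 0,"dy": 0,"dz": -0.4,"rx": 0,"ry": 0,"rz": 0}
    - {"dx": 0,"dy": 0,"dz": -0.3,"rx": 0,"ry": 0,"rz": 0}
    - {"dx": 0,"dy": 0,"dz": -0.1,"rx": 0,"ry": 0,"rz": 0}
    - {"dx": 0,"dy": 0,"dz": 0,"rx": 0,"ry": 0,"rz": 0}
  claw: 60

```text
t: 5.2
tcp_pos: [0.5713, -0.1559, 0.0164]
tool_rot: [0.098, 0.995, -0.0, 0.0]
force: [-0.0, -0.2, 0.1]
finger_gap: 0.598
gripper_force: 0.0
```

Call:
move_arm:
  targets:
    - {"dx": 0,"dy": 0,"dz": 0,"rx": 0,"ry": 0,"rz": 0}
    - {"dx": 0,"dy": 0,"dz": 0,"rx": 0,"ry": 0,"rz": 0}
    - {"dx": 0,"dy": 0,"dz": 0,"rx": 0,"ry": 0,"rz": 0}
    - {"dx": 0,"dy": 0,"dz": 0,"rx": 0,"ry": 0,"rz": 0}
    - {"dx": 0,"dy": 0,"dz": 0,"rx": 0,"ry": 0,"rz": 0}
    - {"dx": 0,"dy": 0,"dz": 0,"rx": 0,"ry": 0,"rz": 0}
    - {"dx": 0,"dy": 0,"dz": 0,"rx": 0,"ry": 0,"rz": 0}
    - {"dx": 0,"dy": 0,"dz": 0,"rx": 0,"ry": 0,"rz": 0}
    - {"dx": 0,"dy": 0,"dz": 0,"rx": 0,"ry": 0,"rz": 0}
    - {"dx": 0,"dy": 0,"dz": 0,"rx": 0,"ry": 0,"rz": 0}
  claw: 0
  newtons: 30

```text
t: 6.45
tcp_pos: [0.5716, -0.1561, 0.0168]
tool_rot: [0.098, 0.995, -0.0, 0.0]
force: [-0.7, -0.7, 5.0]
finger_gap: 0.11
gripper_force: 30.7
```

Call:
move_arm:
  targets:
    - {"dx": -0.3,"dy": 0.06,"dz": 0.03,"rx": 0,"ry": 0,"rz": 0}
    - {"dx": -0.6,"dy": 0.12,"dz": 0,"rx": 0,"ry": 0,"rz": 0}
    - {"dx": -0.6,"dy": 0.12,"dz": 0,"rx": 0,"ry": 0,"rz": 0}
    - {"dx": -0.6,"dy": 0.12,"dz": 0,"rx": 0,"ry": 0,"rz": 0}
    - {"dx": -0.6,"dy": 0.12,"dz": 0,"rx": 0,"ry": 0,"rz": 0}
    - {"dx": -0.6,"dy": 0.12,"dz": 0,"rx": 0,"ry": 0,"rz": 0}
    - {"dx": -0.6,"dy": 0.12,"dz": 0,"rx": 0,"ry": 0,"rz": 0}
    - {"dx": -0.6,"dy": 0.12,"dz": 0,"rx": 0,"ry": 0,"rz": 0}
    - {"dx": -0.2,"dy": 0.04,"dz": 0,"rx": 0,"ry": 0,"rz": 0}
    - {"dx": 0,"dy": 0,"dz": 0,"rx": 0,"ry": 0,"rz": 0}

```text
t: 7.7
tcp_pos: [0.4524, -0.1317, 0.0168]
tool_rot: [0.098, 0.995, 0.001, -0.001]
force: [-1.8, 0.1, -0.1]
finger_gap: 0.111
gripper_force: 29.9
```

Call:
move_arm:
  targets:
    - {"dx": 0,"dy": 0,"dz": 0,"rx": 0,"ry": 0,"rz": 0}
    - {"dx": 0,"dy": 0,"dz": 0,"rx": 0,"ry": 0,"rz": 0}
    - {"dx": 0,"dy": 0,"dz": 0,"rx": 0,"ry": 0,"rz": 0}
    - {"dx": 0,"dy": 0,"dz": 0,"rx": 0,"ry": 0,"rz": 0}
    - {"dx": 0,"dy": 0,"dz": 0,"rx": 0,"ry": 0,"rz": 0}
    - {"dx": 0,"dy": 0,"dz": 0.6,"rx": 0,"ry": 0,"rz": 0}
    - {"dx": 0,"dy": 0,"dz": 1,"rx": 0,"ry": 0,"rz": 0}
    - {"dx": 0.3,"dy": -0.06,"dz": 1,"rx": 0,"ry": 0,"rz": 0}
    - {"dx": 0.6,"dy": -0.12,"dz": 1,"rx": 0,"ry": 0,"rz": 0}
    - {"dx": 0.6,"dy": -0.12,"dz": 0.4,"rx": 0,"ry": 0,"rz": 0}
  claw: 60

```text
t: 8.95
tcp_pos: [0.4922, -0.1402, 0.1197]
tool_rot: [0.098, 0.995, -0.001, 0.002]
force: [-0.1, -0.2, -0.3]
finger_gap: 0.601
gripper_force: 0.0
```

```bash
python3 -c "
from h import *
look('w3')"
```

```text
8.95 [ 0.4922 -0.1402  0.1197] yang 78.77 z [ 0.003 -0.002 -1.   ] F [-0.15 -0.2  -0.29] gap 0.601
```

View pics/w3.png

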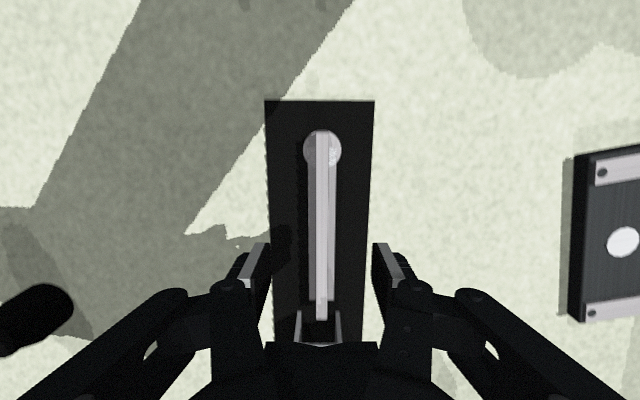

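The straightedge stands upright on the sheet, clear of the tunnel. Its web top runs from about (322,131) at the round end to (321,319) at the square end.

```bash
python3 - <<'E'
from h import *
m=load('w3')
a=ray(m,(322,131),.038);b=ray(m,(321.5,319),.038);print(a,b,np.linalg.norm(a-b),"mid",(a+b)/2,"yaw deg",np.degrees(np.arctan2((b-a)[1],(b-a)[0])))
m=load('w3')
for u,v in((622,241),):print("carrier b?",ray(m,(u,v),.02))
E
```

```text
[ 0.43530789 -0.12809189  0.038     ] [ 0.59270953 -0.15961215  0.038     ] 0.16052664386009893 mid [ 0.51400871 -0.14385202  0.038     ] yaw deg -11.323909156545366
carrier b? [0.57863833 0.10960696 0.02      ]
```

Call:
move_arm:
  targets:
    - {"dx": 0.44,"dy": -0.07,"dz": -0.3,"rx": 0,"ry": 0,"rz": 0}
    - {"dx": 0.44,"dy": -0.08,"dz": -0.5,"rx": 0,"ry": 0,"rz": 0}
    - {"dx": 0,"dy": 0,"dz": -0.7,"rx": 0,"ry": 0,"rz": 0}
    - {"dx": 0,"dy": 0,"dz": -0.7,"rx": 0,"ry": 0,"rz": 0}
    - {"dx": 0,"dy": 0,"dz": -0.6,"rx": 0,"ry": 0,"rz": 0}
    - {"dx": 0,"dy": 0,"dz": -0.5,"rx": 0,"ry": 0,"rz": 0}
    - {"dx": 0,"dy": 0,"dz": -0.4,"rx": 0,"ry": 0,"rz": 0}
    - {"dx": 0,"dy": 0,"dz": -0.3,"rx": 0,"ry": 0,"rz": 0}
    - {"dx": 0,"dy": 0,"dz": -0.1,"rx": 0,"ry": 0,"rz": 0}
    - {"dx": 0,"dy": 0,"dz": 0,"rx": 0,"ry": 0,"rz": 0}

```text
t: 10.25
tcp_pos: [0.5133, -0.1437, 0.0147]
tool_rot: [0.098, 0.995, -0.0, 0.0]
force: [-1.0, -1.1, 0.3]
finger_gap: 0.603
gripper_force: 0.0
```

Call:
move_arm:
  targets:
    - {"dx": 0,"dy": 0,"dz": 0,"rx": 0,"ry": 0,"rz": 0}
    - {"dx": 0,"dy": 0,"dz": 0,"rx": 0,"ry": 0,"rz": 0}
    - {"dx": 0,"dy": 0,"dz": 0,"rx": 0,"ry": 0,"rz": 0}
    - {"dx": 0,"dy": 0,"dz": 0,"rx": 0,"ry": 0,"rz": 0}
    - {"dx": 0,"dy": 0,"dz": 0,"rx": 0,"ry": 0,"rz": 0}
    - {"dx": 0,"dy": 0,"dz": 0,"rx": 0,"ry": 0,"rz": 0}
    - {"dx": 0,"dy": 0,"dz": 0,"rx": 0,"ry": 0,"rz": 0}
    - {"dx": 0,"dy": 0,"dz": 0,"rx": 0,"ry": 0,"rz": 0}
    - {"dx": 0,"dy": 0,"dz": 0.2,"rx": 0,"ry": 0,"rz": 0}
    - {"dx": 0,"dy": 0,"dz": 0.4,"rx": 0,"ry": 0,"rz": 0}
  claw: 0
  newtons: 40

```text
t: 11.5
tcp_pos: [0.5123, -0.1431, 0.0291]
tool_rot: [0.098, 0.995, 0.0, -0.001]
force: [-0.5, 0.6, -3.7]
finger_gap: 0.109
gripper_force: 39.6
```

Call:
move_arm:
  targets:
    - {"dx": 0,"dy": 0,"dz": 0.8,"rx": 0,"ry": 0,"rz": 0}
    - {"dx": 0.1,"dy": 0.4,"dz": 0.8,"rx": 0,"ry": 0,"rz": 0}
    - {"dx": 0.2,"dy": 0.7,"dz": 0.6,"rx": 0,"ry": 0,"rz": 0.05}
    - {"dx": 0.3,"dy": 1,"dz": 0.2,"rx": 0,"ry": 0,"rz": 0.05}
    - {"dx": 0.3,"dy": 1,"dz": 0,"rx": 0,"ry": 0,"rz": 0.05}
    - {"dx": 0.3,"dy": 1,"dz": 0,"rx": 0,"ry": 0,"rz": 0.05}
    - {"dx": 0.3,"dy": 1,"dz": 0,"rx": 0,"ry": 0,"rz": 0.05}
    - {"dx": 0.3,"dy": 1,"dz": 0,"rx": 0,"ry": 0,"rz": 0.05}
    - {"dx": 0.3,"dy": 1,"dz": 0,"rx": 0,"ry": 0,"rz": 0.057}
    - {"dx": 0.3,"dy": 1,"dz": 0,"rx": 0,"ry": 0,"rz": 0}

```text
t: 12.75
tcp_pos: [0.5727, 0.0608, 0.0896]
tool_rot: [0.004, 1.0, 0.0, -0.001]
force: [-0.2, -0.1, -2.9]
finger_gap: 0.11
gripper_force: 39.6
```

Call:
move_arm:
  targets:
    - {"dx": 0.15,"dy": 0.8,"dz": 0,"rx": 0,"ry": 0,"rz": 0}
    - {"dx": 0.05,"dy": 0.6,"dz": 0,"rx": 0,"ry": 0,"rz": 0}
    - {"dx": 0,"dy": 0.4,"dz": 0,"rx": 0,"ry": 0,"rz": 0}
    - {"dx": 0,"dy": 0.2,"dz": 0,"rx": 0,"ry": 0,"rz": 0}
    - {"dx": 0,"dy": 0,"dz": 0,"rx": 0,"ry": 0,"rz": 0}
    - {"dx": 0,"dy": 0,"dz": 0,"rx": 0,"ry": 0,"rz": 0}
    - {"dx": 0,"dy": 0,"dz": 0,"rx": 0,"ry": 0,"rz": 0}
    - {"dx": 0,"dy": 0,"dz": 0,"rx": 0,"ry": 0,"rz": 0}
    - {"dx": 0,"dy": 0,"dz": 0,"rx": 0,"ry": 0,"rz": 0}
    - {"dx": 0,"dy": 0,"dz": 0,"rx": 0,"ry": 0,"rz": 0}

```text
t: 14.0
tcp_pos: [0.5782, 0.1088, 0.0896]
tool_rot: [0.005, 1.0, -0.0, -0.0]
force: [0.8, 0.1, -3.8]
finger_gap: 0.11
gripper_force: 39.6
```

```bash
python3 -c "
from h import *
look('w4')"
```

```text
14.0 [0.5782 0.1088 0.0896] yang 89.48 z [-0. -0. -1.] F [ 0.75  0.11 -3.84] gap 0.11
```

View pics/w4.png

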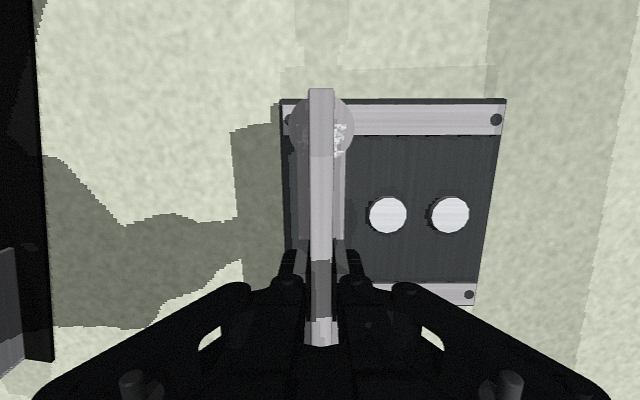

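The bar is held over the nearest row. Carriers b and c are at (388,215) and (450,214). The far-land edges are at v≈104–136 between u=283 and 505, and the web's round end is at (321,89).

```bash
python3 - <<'E'
from h import *
m=load('w4');im=cv2.imread("pics/w4.png",0)
b=(im>150).astype(np.uint8)
n,l,st,ce=cv2.connectedComponentsWithStats(b)
for i in range(1,n):
    if 700<st[i,4]<2000 and 180<ce[i][1]<250:
        c,_=cv2.findContours((l==i).astype(np.uint8),0,1)
        e=cv2.fitEllipse(c[0]);print(ce[i],st[i,4],e)
        for z in(.0185,.0225):
            H=np.array([ray(m,(u,v),z)[:2] for u,v in c[0][:,0]+0.]);cc,r=cv2.minEnclosingCircle(H.astype(np.float32)*1000)
            p=ray(m,ce[i],z);q=ray(m,ce[i]+[1,0],z);r_=ray(m,ce[i]+[0,1],z)
            A=abs(np.cross((q-p),(r_-p))[2])*st[i,4]
            print(z,p.round(4),"diam",(2*np.sqrt(A/np.pi)*1000).round(2))
zt=.0896-.0107+.034
print("web end",ray(m,(321,89),zt))
q=[ray(m,p,.02) for p in((281,104),(505,104),(474,305))]
print(np.round(q,4))
E
```

```text
[387.44378698 214.78303748] 1014 ((387.4329833984375, 214.78094482421875), (33.58524703979492, 36.56313705444336), 64.05484008789062)
0.0185 [0.5807 0.1586 0.0185] diam 27.61
0.0225 [0.5794 0.1576 0.0225] diam 27.09
[450.05226824 214.66469428] 1014 ((450.05108642578125, 214.66055297851562), (32.77217102050781, 37.48566818237305), 60.005950927734375)
0.0185 [0.5811 0.2054 0.0185] diam 27.6
0.0225 [0.5797 0.2036 0.0225] diam 27.09
web end [0.49901062 0.10955578 0.1129    ]
[[0.5012 0.0828 0.02  ]
 [0.5026 0.2329 0.02  ]
 [0.6584 0.2328 0.02  ]]
```

Carriers b and c look identical in size and height: 1014 px each, and the spacing is exactly 46 mm at z=22.5. So both are probably proud, and row a, under the bar now, should be the true one. I'll set the bar down here and test it.

Call:
move_arm:
  targets:
    - {"dx": 0,"dy": 0.08,"dz": -0.3,"rx": 0,"ry": 0,"rz": 0}
    - {"dx": 0,"dy": 0,"dz": -0.5,"rx": 0,"ry": 0,"rz": 0}
    - {"dx": 0,"dy": 0,"dz": -0.5,"rx": 0,"ry": 0,"rz": 0}
    - {"dx": 0,"dy": 0,"dz": -0.4,"rx": 0,"ry": 0,"rz": 0}
    - {"dx": 0,"dy": 0,"dz": -0.3,"rx": 0,"ry": 0,"rz": 0}
    - {"dx": 0,"dy": 0,"dz": -0.15,"rx": 0,"ry": 0,"rz": 0}
    - {"dx": 0,"dy": 0,"dz": -0.1,"rx": 0,"ry": 0,"rz": 0}
    - {"dx": 0,"dy": 0,"dz": -0.03,"rx": 0,"ry": 0,"rz": 0}
    - {"dx": 0,"dy": 0,"dz": 0,"rx": 0,"ry": 0,"rz": 0}
    - {"dx": 0,"dy": 0,"dz": 0,"rx": 0,"ry": 0,"rz": 0}

```text
t: 15.3
tcp_pos: [0.5784, 0.1109, 0.0328]
tool_rot: [0.005, 1.0, -0.0, 0.0]
force: [0.2, 0.8, -2.3]
finger_gap: 0.107
gripper_force: 39.6
```

Call:
move_arm:
  targets:
    - {"dx": 0,"dy": 0.02,"dz": -0.03,"rx": 0,"ry": 0,"rz": 0}
    - {"dx": 0,"dy": 0,"dz": -0.03,"rx": 0,"ry": 0,"rz": 0}
    - {"dx": 0,"dy": 0,"dz": -0.03,"rx": 0,"ry": 0,"rz": 0}
    - {"dx": 0,"dy": 0,"dz": 0,"rx": 0,"ry": 0,"rz": 0}
    - {"dx": 0,"dy": 0,"dz": 0,"rx": 0,"ry": 0,"rz": 0}
    - {"dx": 0,"dy": 0,"dz": 0,"rx": 0,"ry": 0,"rz": 0}
    - {"dx": 0,"dy": 0,"dz": 0,"rx": 0,"ry": 0,"rz": 0}
    - {"dx": 0,"dy": 0,"dz": 0,"rx": 0,"ry": 0,"rz": 0}
    - {"dx": 0,"dy": 0,"dz": 0,"rx": 0,"ry": 0,"rz": 0}
    - {"dx": 0,"dy": 0,"dz": 0,"rx": 0,"ry": 0,"rz": 0}

```text
t: 16.55
tcp_pos: [0.5782, 0.1114, 0.031]
tool_rot: [0.004, 1.0, -0.0, 0.0]
force: [-1.9, -0.8, 5.3]
finger_gap: 0.108
gripper_force: 40.8
```

Call:
move_arm:
  targets:
    - {"dx": 0,"dy": 0,"dz": 0.02,"rx": 0,"ry": 0,"rz": 0}
    - {"dx": 0,"dy": 0,"dz": 0,"rx": 0,"ry": 0,"rz": 0}
    - {"dx": 0,"dy": 0,"dz": 0,"rx": 0,"ry": 0,"rz": 0}
    - {"dx": 0,"dy": 0,"dz": 0,"rx": 0,"ry": 0,"rz": 0}
    - {"dx": 0,"dy": 0,"dz": 0,"rx": 0,"ry": 0,"rz": 0}
    - {"dx": 0,"dy": 0,"dz": 0.3,"rx": 0,"ry": 0,"rz": 0}
    - {"dx": 0,"dy": 0,"dz": 0.8,"rx": 0,"ry": 0,"rz": 0}
    - {"dx": 0,"dy": 0,"dz": 0.9,"rx": 0,"ry": 0,"rz": 0}
    - {"dx": 0,"dy": 0,"dz": 0.5,"rx": 0,"ry": 0,"rz": 0}
    - {"dx": 0,"dy": 0,"dz": 0,"rx": 0,"ry": 0,"rz": 0}
  claw: 50

```text
t: 17.8
tcp_pos: [0.5789, 0.1114, 0.0945]
tool_rot: [0.004, 1.0, -0.0, 0.001]
force: [0.1, 0.7, -0.7]
finger_gap: 0.5
gripper_force: 0.0
```

Call:
move_arm:
  targets:
    - {"dx": -0.4,"dy": 0,"dz": 0,"rx": 0,"ry": 0,"rz": 0}
    - {"dx": -0.6,"dy": 0,"dz": 0,"rx": 0,"ry": 0,"rz": 0}
    - {"dx": -0.6,"dy": 0,"dz": 0,"rx": 0,"ry": 0,"rz": 0}
    - {"dx": -0.6,"dy": 0,"dz": 0,"rx": 0,"ry": 0,"rz": 0}
    - {"dx": -0.4,"dy": 0,"dz": 0,"rx": 0,"ry": 0,"rz": 0}
    - {"dx": 0,"dy": 0,"dz": 0,"rx": 0,"ry": 0,"rz": 0}
    - {"dx": 0,"dy": 0,"dz": -0.2,"rx": 0,"ry": 0,"rz": 0}
    - {"dx": 0,"dy": 0,"dz": -0.3,"rx": 0,"ry": 0,"rz": 0}
    - {"dx": 0,"dy": 0,"dz": -0.2,"rx": 0,"ry": 0,"rz": 0}
    - {"dx": 0,"dy": 0,"dz": 0,"rx": 0,"ry": 0,"rz": 0}
  claw: 0

```text
t: 19.05
tcp_pos: [0.5129, 0.1113, 0.0751]
tool_rot: [0.005, 1.0, -0.0, -0.001]
force: [-0.4, -0.2, 0.1]
finger_gap: -0.0
gripper_force: 0.0
```

```bash
python3 -c "
from h import *
look('w5')"
```

```text
19.05 [0.5129 0.1113 0.0751] yang 89.48 z [-0.001 -0.    -1.   ] F [-0.42 -0.18  0.06] gap -0.0
```

View pics/w5.png

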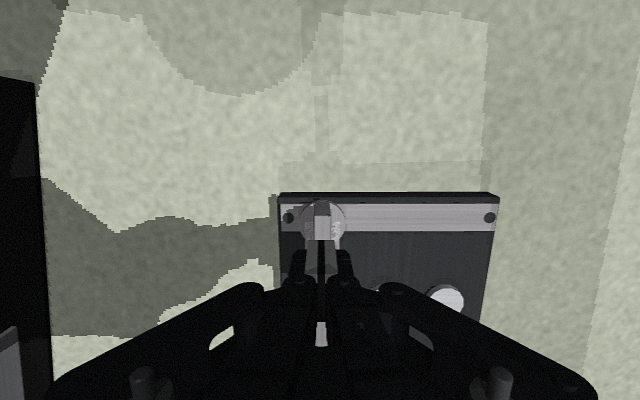

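The bar lies on the land upright, its round end at (322,222), with the closed fingers over it. Pressing now.

Call:
move_arm:
  targets:
    - {"dx": 0,"dy": 0,"dz": -0.3,"rx": 0,"ry": 0,"rz": 0}
    - {"dx": 0,"dy": 0,"dz": -0.3,"rx": 0,"ry": 0,"rz": 0}
    - {"dx": 0,"dy": 0,"dz": -0.15,"rx": 0,"ry": 0,"rz": 0}
    - {"dx": 0,"dy": 0,"dz": -0.05,"rx": 0,"ry": 0,"rz": 0}
    - {"dx": 0,"dy": 0,"dz": -0.04,"rx": 0,"ry": 0,"rz": 0}
    - {"dx": 0,"dy": 0,"dz": -0.04,"rx": 0,"ry": 0,"rz": 0}
    - {"dx": 0,"dy": 0,"dz": -0.02,"rx": 0,"ry": 0,"rz": 0}
    - {"dx": 0,"dy": 0,"dz": 0,"rx": 0,"ry": 0,"rz": 0}
    - {"dx": 0,"dy": 0,"dz": 0,"rx": 0,"ry": 0,"rz": 0}
    - {"dx": 0,"dy": 0,"dz": 0,"rx": 0,"ry": 0,"rz": 0}

```text
t: 20.35
tcp_pos: [0.5134, 0.1114, 0.0541]
tool_rot: [0.005, 1.0, -0.0, 0.0]
force: [-1.4, -0.2, 6.4]
finger_gap: 0.001
gripper_force: 2.7
```

```bash
python3 -c "
from h import *
look('s1','scene')"
```

```text
20.35 [0.5134 0.1114 0.0541] yang 89.48 z [ 0.001 -0.    -1.   ] F [-1.37 -0.18  6.37] gap 0.001
```

Call:
move_arm:
  targets:
    - {"dx": 0,"dy": 0,"dz": 0.2,"rx": 0,"ry": 0,"rz": 0}
    - {"dx": 0,"dy": 0,"dz": 0.6,"rx": 0,"ry": 0,"rz": 0}
    - {"dx": 0.5,"dy": 0,"dz": 0,"rx": 0,"ry": 0,"rz": 0}
    - {"dx": 0.9,"dy": 0,"dz": 0,"rx": 0,"ry": 0,"rz": 0}
    - {"dx": 0.9,"dy": 0,"dz": 0,"rx": 0,"ry": 0,"rz": 0}
    - {"dx": 0.9,"dy": 0,"dz": 0,"rx": 0,"ry": 0,"rz": 0}
    - {"dx": 0.9,"dy": 0,"dz": 0,"rx": 0,"ry": 0,"rz": 0}
    - {"dx": 0.8,"dy": 0,"dz": 0,"rx": 0,"ry": 0,"rz": 0}
    - {"dx": 0.35,"dy": 0,"dz": 0,"rx": 0,"ry": 0,"rz": 0}
    - {"dx": 0,"dy": 0,"dz": -0.1,"rx": 0,"ry": 0,"rz": 0}

```text
t: 21.65
tcp_pos: [0.6451, 0.1113, 0.0708]
tool_rot: [0.005, 1.0, -0.0, 0.0]
force: [0.2, -0.5, 0.3]
finger_gap: 0.001
gripper_force: 0.0
```

Call:
move_arm:
  targets:
    - {"dx": 0,"dy": 0,"dz": -0.3,"rx": 0,"ry": 0,"rz": 0}
    - {"dx": 0,"dy": 0,"dz": -0.2,"rx": 0,"ry": 0,"rz": 0}
    - {"dx": 0,"dy": 0,"dz": -0.05,"rx": 0,"ry": 0,"rz": 0}
    - {"dx": 0,"dy": 0,"dz": -0.05,"rx": 0,"ry": 0,"rz": 0}
    - {"dx": 0,"dy": 0,"dz": -0.05,"rx": 0,"ry": 0,"rz": 0}
    - {"dx": 0,"dy": 0,"dz": -0.05,"rx": 0,"ry": 0,"rz": 0}
    - {"dx": 0,"dy": 0,"dz": 0,"rx": 0,"ry": 0,"rz": 0}
    - {"dx": 0,"dy": 0,"dz": 0,"rx": 0,"ry": 0,"rz": 0}
    - {"dx": 0,"dy": 0,"dz": 0,"rx": 0,"ry": 0,"rz": 0}
    - {"dx": 0,"dy": 0,"dz": 0,"rx": 0,"ry": 0,"rz": 0}

```text
t: 22.9
tcp_pos: [0.6446, 0.1114, 0.0541]
tool_rot: [0.005, 1.0, -0.0, 0.0]
force: [-2.0, -0.5, 5.5]
finger_gap: -0.001
gripper_force: 2.8
```

```bash
python3 -c "
from h import *
m,im=look('s2','scene')
u,v=map(int,px(m,np.array([.579,.112,.04])));print(u,v)
a=cv2.imread('pics/s1.png');b=cv2.imread('pics/s2.png')
c=[cv2.resize(i[v-40:v+40,u-65:u+65],None,fx=5,fy=3.7,interpolation=cv2.INTER_CUBIC) for i in(a,b)]
cv2.imwrite('pics/c2.png',np.vstack(c))"
```

```text
22.9 [0.6446 0.1114 0.0541] yang 89.48 z [ 0.001 -0.    -1.   ] F [-2.02 -0.47  5.55] gap -0.001
369 216
```

View pics/c2.png

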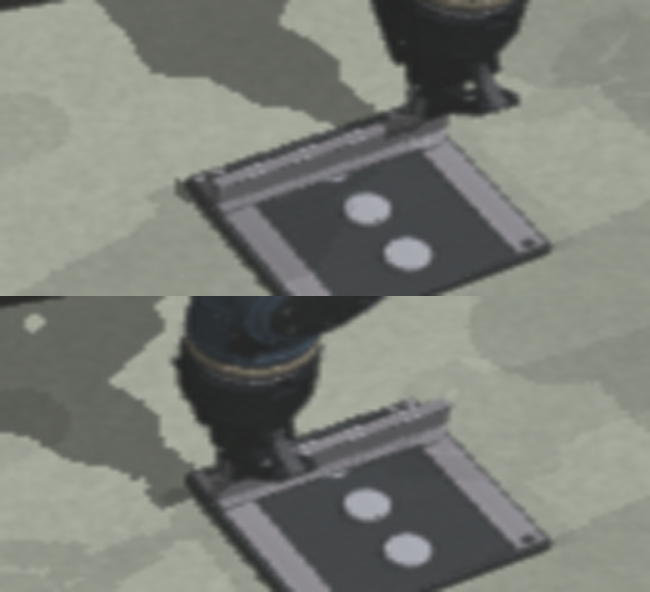

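The scene view shows no clear tilt. The raise would be only about 1.5 px there, so I'll check the free round end with the wrist camera while the square end is still pressed.

```bash
python3 -c "
from h import *
m,im=look('w6')
for z in(.054,.0595): print(z,[np.round(px(m,np.array([.499,y,z])),1) for y in(.1065,.1115,.1165)],[np.round(px(m,np.array([.53,y,z])),1) for y in(.1065,.1165)])
u,v=map(int,px(m,np.array([.505,.1115,.05])));v0=max(v-60,0)
print(u-80,v0)
cv2.imwrite('pics/c3.png',cv2.resize(im[v0:v0+120,u-80:u+80,::-1],None,fx=5,fy=5,interpolation=cv2.INTER_CUBIC))"
```

```text
22.95 [0.6446 0.1114 0.0541] yang 89.48 z [ 0.001 -0.    -1.   ] F [-1.63 -0.65  5.91] gap 0.002
0.054 [array([304.8, -89.9]), array([317.8, -90. ]), array([330.9, -90.2])] [array([306.6,   2.5]), array([330.8,   2.2])]
0.0595 [array([304.1, -99.6]), array([317.7, -99.8]), array([331.3, -99.9])] [array([306. ,  -2.5]), array([331.3,  -2.7])]
238 0
```

View pics/c3.png

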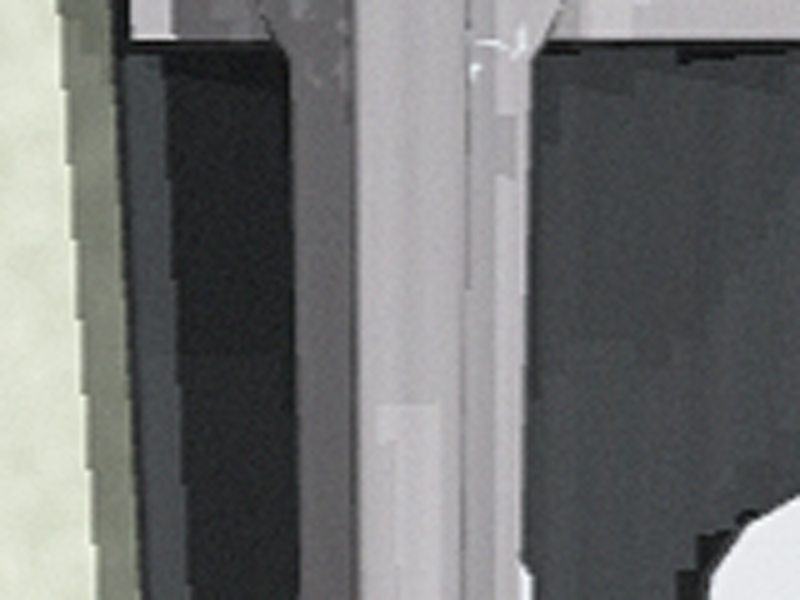

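Not conclusive, so I'll touch the middle instead. A true row gives a web top at 54 mm there, the same as at the ends. A proud carrier gives 56.5 mm.

Call:
move_arm:
  targets:
    - {"dx": 0,"dy": 0,"dz": 0.2,"rx": 0,"ry": 0,"rz": 0}
    - {"dx": 0,"dy": 0,"dz": 0.4,"rx": 0,"ry": 0,"rz": 0}
    - {"dx": -0.5,"dy": 0,"dz": 0,"rx": 0,"ry": 0,"rz": 0}
    - {"dx": -0.8,"dy": 0,"dz": 0,"rx": 0,"ry": 0,"rz": 0}
    - {"dx": -0.8,"dy": 0,"dz": 0,"rx": 0,"ry": 0,"rz": 0}
    - {"dx": -0.54,"dy": 0,"dz": 0,"rx": 0,"ry": 0,"rz": 0}
    - {"dx": 0,"dy": 0,"dz": -0.2,"rx": 0,"ry": 0,"rz": 0}
    - {"dx": 0,"dy": 0,"dz": -0.15,"rx": 0,"ry": 0,"rz": 0}
    - {"dx": 0,"dy": 0,"dz": -0.1,"rx": 0,"ry": 0,"rz": 0}
    - {"dx": 0,"dy": 0,"dz": 0,"rx": 0,"ry": 0,"rz": 0}

```text
t: 24.25
tcp_pos: [0.5788, 0.1113, 0.0566]
tool_rot: [0.005, 1.0, 0.0, -0.0]
force: [-0.8, 0.4, 0.2]
finger_gap: 0.003
gripper_force: 0.0
```

Call:
move_arm:
  targets:
    - {"dx": 0,"dy": 0,"dz": -0.04,"rx": 0,"ry": 0,"rz": 0}
    - {"dx": 0,"dy": 0,"dz": -0.04,"rx": 0,"ry": 0,"rz": 0}
    - {"dx": 0,"dy": 0,"dz": -0.04,"rx": 0,"ry": 0,"rz": 0}
    - {"dx": 0,"dy": 0,"dz": -0.03,"rx": 0,"ry": 0,"rz": 0}
    - {"dx": 0,"dy": 0,"dz": 0,"rx": 0,"ry": 0,"rz": 0}
    - {"dx": 0,"dy": 0,"dz": 0,"rx": 0,"ry": 0,"rz": 0}
    - {"dx": 0,"dy": 0,"dz": 0,"rx": 0,"ry": 0,"rz": 0}
    - {"dx": 0,"dy": 0,"dz": 0,"rx": 0,"ry": 0,"rz": 0}
    - {"dx": 0,"dy": 0,"dz": 0,"rx": 0,"ry": 0,"rz": 0}
    - {"dx": 0,"dy": 0,"dz": 0,"rx": 0,"ry": 0,"rz": 0}

```text
t: 25.5
tcp_pos: [0.5785, 0.1114, 0.0541]
tool_rot: [0.005, 1.0, -0.0, 0.0]
force: [-1.6, 0.1, 5.1]
finger_gap: -0.003
gripper_force: 2.6
```

The middle bears at 54.1 mm, the same height as both ends, so the bar doesn't rock and this row is true. Lifting away.

Call:
move_arm:
  targets:
    - {"dx": 0,"dy": 0,"dz": 0.2,"rx": 0,"ry": 0,"rz": 0}
    - {"dx": 0,"dy": 0,"dz": 0.6,"rx": 0,"ry": 0,"rz": 0}
    - {"dx": 0,"dy": 0,"dz": 1,"rx": 0,"ry": 0,"rz": 0}
    - {"dx": 0,"dy": 0,"dz": 1,"rx": 0,"ry": 0,"rz": 0}
    - {"dx": 0,"dy": 0,"dz": 1,"rx": 0,"ry": 0,"rz": 0}
    - {"dx": 0,"dy": 0,"dz": 0.6,"rx": 0,"ry": 0,"rz": 0}
    - {"dx": 0,"dy": 0,"dz": 0,"rx": 0,"ry": 0,"rz": 0}
    - {"dx": 0,"dy": 0,"dz": 0,"rx": 0,"ry": 0,"rz": 0}
    - {"dx": 0,"dy": 0,"dz": 0,"rx": 0,"ry": 0,"rz": 0}
    - {"dx": 0,"dy": 0,"dz": 0,"rx": 0,"ry": 0,"rz": 0}

```text
t: 26.75
tcp_pos: [0.578, 0.1114, 0.1624]
tool_rot: [0.005, 1.0, -0.0, -0.001]
force: [-0.1, 0.1, 0.5]
finger_gap: -0.002
gripper_force: 0.0
```

```bash
python3 -c "
from h import *
look('w7')"
```

```text
26.75 [0.578  0.1114 0.1624] yang 89.48 z [-0.002  0.    -1.   ] F [-0.05  0.07  0.55] gap -0.002
```

View pics/w7.png

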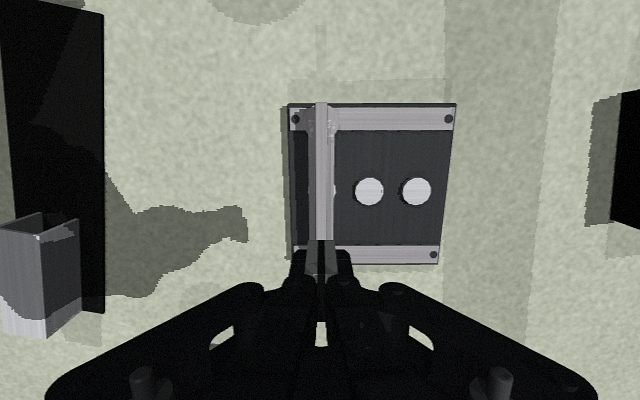

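The bar lies upright along row a, from (321,103) down the u≈322 line, spanning both lands. The gripper is clear of it.

```bash
python3 -c "
from station import order
print(order.sign_off())"
```

```text
the job is handed in; nothing more can be done
None
```

I handed the job in with the straightedge let go, upright and centred along row a; sign-off gave no verdict. Pressed with about 5–6 N, its round end, square end and middle all bore at the same height, so it does not rock there.

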